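# Clear the lid from the swing of a drying cage's gate, open the gate and hold it wide

### The job

The clay lid is in the way of the drying cage's gate: lift it by its knob and set it upright on the middle of the tall narrow pedestal without dropping it. Then squeeze open the gate's two catches, first the one nearer the hinge and after it the one nearer the gate's upright post, take the gate by that post, swing it open past its detent and hold it wide open, about square to the cage front. Finish while still holding the post, since the gate springs back if let go; leave the lid on the pedestal and do not disturb the other pottery and tools.

Things in the scene. Friction and masses are not known exactly. Their poses are not given: they have to be found in the camera images.
- lid: Loose round lid of brown clay, about 130 to 250 g: flat disc 84 mm across and 11 mm thick at the rim, rising to 14 mm near the middle, with a round upright knob in the middle, 24 mm across from 24 to 45 mm above the underside, top at 48 mm. Origin: centre of the flat underside; z up. It stands on the table in front of the cage's gate.
- pedestal: Fixed pedestal of grey clay: foot 90 mm across, stem about 28 mm, flat round top 48 mm across, 100 mm above the table. Origin: centre of its foot, on the table; z up. The only tall narrow stand; a loose grey prop, 68 mm across and 45 mm high, is a bystander.
- cage: Fixed cage of dark steel bars and wire, 190 mm deep (x), 220 wide (y), 150 high. Origin: centre of its underside; x from the front (gate, robot side) to the back, y left seen from the robot, z up. In this frame, mm: upright hinge axis at x -106, y +85; shut gate 12 thick at x -106, y +77 to -83, z 12 to 150; catches on the front top rail at y +35 and y -20, each with a fixed lug behind it.
- catch_hinge (a joint): Catch nearer the hinge (cage y +35 mm): steel rocker, pivot along cage y at cage x -80, z 160 mm; its nose hooks 8 mm down in front of the gate's top bar. Rad: 0 to 0.06 at the start (hooked), off the gate from 0.25, counts as open above 0.3, stop 0.45. Opens as its cross bar is squeezed back towards the fixed lug. No spring: friction (about 3.5 N at the bar) keeps it where it is left.
- catch_hinge_bar (a point): Axis centre of catch_hinge's moving cross bar: round, 10 mm thick, 20 long along cage y, 43 above the pivot, z 203 mm when hooked. The fixed lug has an equal bar at cage x -46, z 203, 34 mm behind (+x): 44 mm over both when hooked, 27 at 0.40 rad. The lug never yields; only the front bar travels, up to 19 mm back. Both stand on stems, free down to 165 mm in front of and behind the pair.
- catch_post (a joint): The catch nearer the gate's post (cage y -20 mm): same build, sizes, values and behaviour as catch_hinge.
- catch_post_bar (a point): Axis centre of the moving cross bar of catch_post; sizes as catch_hinge_bar.
- gate (a joint): Gate angle, rad: 0 shut, grows as the post swings towards the robot (clockwise from above), 1.57 square to the cage front, stop 1.8. Barred while a catch is hooked. A spring pulls it shut (0.7 N at the post when shut, 3 N when wide); a spring detent from 0.4 to 0.9 rad (crest 0.65) adds up to about 3 N on the way to the crest. Let go, it springs back. Wide: more than 1.25 rad.
- gate_hinge (a point): Point on the gate's upright hinge axis, 195 mm above the table.
- gate_post: Plain steel upright round post on the gate's top bar, 16 mm across, 155 mm from the hinge axis, from 150 to 212 mm above the table. Origin: centre of its foot, 150 mm above the table; z up. It is a sleeve that turns freely about its own axis, and moves with the gate. The handle by which the gate is swung and held.
- cup: Bystander: grey clay cup, 64 mm across, 70 mm high. Origin: centre of its underside.
- bowl: Bystander: terracotta bowl, 120 mm across, 50 mm high. Origin: centre of its underside.
- stub_prop: Bystander: loose grey clay prop, 68 mm across, 45 mm high. Origin: centre of its underside.
- brush: Bystander: brush lying on the table left of the gate, along the x direction. Origin: at its underside, about mid-length.
- vase: Bystander: terracotta vase, 84 mm across, 110 mm high. Origin: centre of its underside.
- jar: Bystander: brown clay jar, 72 mm across, 85 mm high. Origin: centre of its underside.
- chuck: Bystander: dark clay ring, 100 mm across, 40 mm high. Origin: centre of its underside.
Mind the look-alikes: they are no part of the job. Leave any green or purple look-alike of the lid alone.

How it is judged:
By the outcome, as a careful person would: the job done as asked, in the order asked, and still so for the second after the job is handed in, while the arm keeps its last pose, push and grip.
It also fails if it takes over 70 s, if anything falls off the work surface, if the arm or the gripper's body presses on something with over 40 N, if the wrist force passes 120 N, or if a joint passes its speed limit or range.

### The arm

A 6-joint arm with a two-finger parallel gripper is mounted at the origin on the work surface. World frame = base frame: x ahead of the robot, y to its left, z up, the work surface at z = 0. Lengths are in m, angles in degrees, forces in N, time in s.
With the tool pointing down it reaches from about 0.375 to 0.825 m from the base axis. Payload 5.5 kg.
Tool frame: the origin (TCP) lies on the centre line of the jaws, within the pads' length; the fingertips stand 22 mm ahead of it and the grasp point (between the pads) lies 3 mm ahead of it (bot.tcp_to_tips is the z of the fingertips in the tool frame, in m); z points along the fingers, y is the direction in which the jaws open and shut (so a half turn about z gives the same grasp; the last joint's range is limited). The gripper opens to 85 mm and grips with 20 to 120 N. Pads are 22 mm wide; open, the fingers measure 114 mm over their backs; the gripper's body (76 mm by 85 mm) begins 54 mm behind the grasp point. The pads swing forward as they close: fully open they stand 13 mm farther back than shut.
Start: joints at [-70.073, 17.962, -2.699, 69.339, 0, 90], TCP at [0.204, -0.564, 0.253] pointing down, gripper open.
Joint ranges: [-152.73, 152.73], [-39.44, 99.34], [-58.76, 71.6], [-118.89, 123.64], [-81.53, 83.1], [-180, 180]. Speed limits (degrees/s): [136.94, 136.94, 172.46, 180, 180, 180].

### API

Orientations are given as a 3x3 rotation matrix whose columns are the frame's x, y, z axes.
In Python, from rig import bot gives the robot as it stands. The module is installed in compiled form; this text tells all that it offers.
- The arm moves only by the tool servo_tool, never from a script. Its argument "plan" is a list of rows, each a list of 4 numbers: the shift along the tool's x, y, z in mm, then the turn about the tool's z in rad. A call has 1 to 8 rows; each row shifts and turns the pose as measured when the row begins, along the tool's axes as they then stand; what a row does not reach is not made up. A row lasts 1/8 s, in which the tool goes at most 62.5 mm and 10.7 degrees, less where a joint would pass 70% of its speed; a pose out of reach is approached as far as the arm can. A call is refused whole if a number of a shift passes 62.5 or a number of a turn 0.188, either way. A call with a gripper value outside its range is refused whole. "gripper" is the opening, from 0 (shut) to 1 (fully open), set as the call begins (left out, the last holds). The fingers move at their own pace and stop on an object; "newtons" is the grip in N (left out, the last holds). Time passes only in rows, so rows that do not move let the fingers close. It gives the time, the measured TCP pose, the force and the opening at its end, in the units of the state.
- bot.get_state(): the state, without advancing time (a new reading comes with each control period).
- bot.get_image(name): name is "side" or "top" or "wrist"; returns (picture, depth): 420x560x3 uint8, red, green, blue; 420x560 float32, m along the optical axis (not along the pixel's ray), 0 where there is no reading.
- bot.camera_info(name): a dict with "K" (3x3 intrinsics, pixels), "R" (3x3) and "t" (3): a world point X has camera coordinates R X + t. Camera axes: x right, y down, z forward; pixel columns grow to the right and rows downward; lengths in m; the calibration is good to about 2 mm. The wrist camera is an equidistant fisheye: a pixel r from the principal point sees the ray r / f radians off the axis. A picture is of the moment at which its call begins: read the wrist's pose just before it. camera_info takes no time and is no camera call; for the wrist camera it gives the pose at the moment of the call.
- bot.hand_in(): hands the job in, once; it reports no verdict.
The state is a dict: "clock": time; "q": joint angles; "qd": joint speeds; "tau": joint torques, N m; "eef_pos": TCP position; "tool_rot": TCP orientation; "contact_force": force on the tool from outside, world axes, zero at the start; "ft_torque": the same for the moment, N m; "opening": finger opening in m.
Only numpy, scipy, OpenCV 4.12 (cv2) and the standard library are available. Lean on these libraries where they do the work, as an engineer would, in place of code of your own. Each camera call takes 0.05 s, during which the arm holds its last target. There are 200 camera calls.

## Working session

There is one attempt and no reset: what is moved stays moved. The work goes in short steps, Python scripts to look and compute and a tool call to move; the robot and the scene stay as the last step left them, time stands still between calls to the robot, and variables do not carry over. Pictures are saved under pics/ and viewed, on a budget of 10 in all, crops included, one or two more only if the job needs it, and the job is handed in when it is done.

Besides the shell and the picture viewer there is one more tool, called by a JSON object that holds its "method" and its "body". servo_tool: Moves the arm, as the interface text tells. Its arguments: {"type":"object","properties":{"plan":{"type":"array"},"gripper":{"type":"number"},"newtons":{"type":"number"}},"required":["plan"]}

```bash
mkdir -p pics; cat > h.py <<'E'
import numpy as np, cv2
from rig import bot
def snap(n,f):
    ci=bot.camera_info(n); im,d=bot.get_image(n); cv2.imwrite(f'pics/{f}.png',im[:,:,::-1]); np.savez(f'pics/{f}.npz',im=im,d=d,K=ci['K'],R=ci['R'],t=ci['t']); return im,d,ci
def pts(f):
    z=np.load(f'pics/{f}.npz'); d=z['d']; K=z['K']; v,u=np.mgrid[:d.shape[0],:d.shape[1]]
    c=np.stack([(u-K[0,2])/K[0,0]*d,(v-K[1,2])/K[1,1]*d,d],-1)
    P=(c-z['t'])@z['R']; P[d==0]=np.nan
    return z['im'],P
def st():
    s=bot.get_state(); print('t',s['clock'],'pos',np.round(s['eef_pos'],4),'R',np.round(s['tool_rot'],3).tolist(),'q',np.round(s['q'],1),'F',np.round(s['contact_force'],1),'op',s['opening'])
E
python3 - <<'E'
from h import *
st()
a=snap('top','top0')[0]; b=snap('side','side0')[0]
for n in('top','side'):
    c=bot.camera_info(n); print(n,np.round(c['K'],1).tolist(),np.round(c['R'],3).tolist(),np.round(c['t'],3), 'pos',np.round(-c['R'].T@c['t'],3))
E
```

```text
t 0.0 pos [ 0.2043 -0.5636  0.2524] R [[0.94, 0.341, -0.001], [0.341, -0.94, 0.002], [-0.0, -0.002, -1.0]] q [-70.1  18.   -2.8  69.3  -0.   90. ] F [ 0.3 -0.2  0.1] op 0.08534522769441673
top [[458.1, 0.0, 283.8], [0.0, 458.1, 211.1], [0.0, 0.0, 1.0]] [[0.017, -1.0, 0.006], [-0.998, -0.018, -0.064], [0.064, -0.005, -0.998]] [-0.044  0.549  1.143] pos [ 0.475 -0.028  1.176]
side [[491.9, 0.0, 275.8], [0.0, 491.9, 208.1], [0.0, 0.0, 1.0]] [[-0.976, -0.216, 0.011], [-0.139, 0.585, -0.799], [0.166, -0.781, -0.602]] [0.546 0.218 1.089] pos [0.383 0.841 0.823]
```

View pics/top0.png

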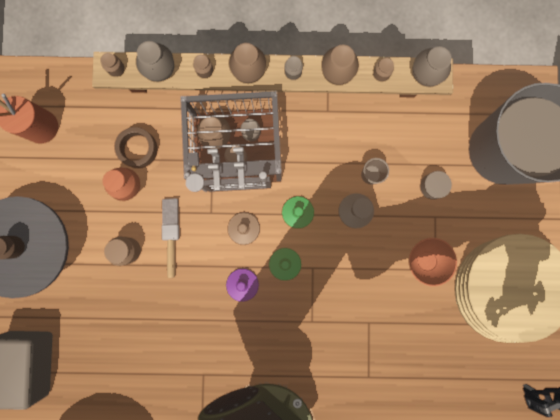

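View pics/side0.png

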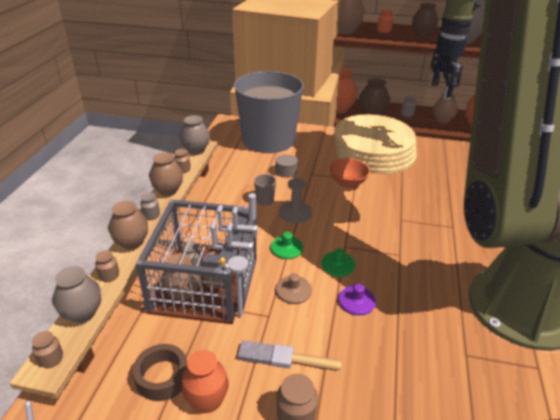

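The top view shows the brown lid at (244,228), with green look-alikes at (298,212) and (285,264) and a purple one at (242,285). The dark, tall pedestal is at (356,210). The other grey items are the cup at (375,170) and the stub prop at (437,184). In the cage, the hinge pillar is at (194,183), the catches are at about (213,165) and (240,165), and the post is at (263,176). The brown lid and the tall stand fit the description. I'll measure from depth and check them in an enlarged crop.

```bash
python3 - <<'E'
from h import *
im,P=pts('top0')
def reg(u0,u1,v0,v1,z0,z1,name,P=P):
    Q=P[v0:v1,u0:u1].reshape(-1,3); Q=Q[(Q[:,2]>z0)&(Q[:,2]<z1)]
    if len(Q)==0: print(name,'none');return
    c,r=cv2.minEnclosingCircle(Q[:,:2].astype(np.float32))
    print(name,len(Q),'mean',np.round(Q.mean(0),4),'circ',np.round(c,4),round(r,4),'mm',np.round((Q[:,:2].min(0)+Q[:,:2].max(0))/2,4))
reg(225,265,208,250,.006,.02,'lid disc'); reg(225,265,208,250,.035,.06,'lid knob')
reg(330,380,185,235,.09,.11,'ped top'); reg(330,380,185,235,.004,.08,'ped rest')
reg(175,290,85,200,.185,.23,'high'); reg(180,206,170,196,.185,.23,'hinge'); reg(253,275,165,190,.18,.23,'post')
reg(204,226,130,190,.19,.23,'catch h'); reg(228,252,130,190,.19,.23,'catch p')
M=(P[...,2]>.14)&(P[...,2]<.156); M[:, :170]=0;M[:,290:]=0;M[:85]=0;M[205:]=0
Q=P[M][:,:2].astype(np.float32); print('cage top rect',cv2.minAreaRect(Q),len(Q))
# height map of front
np.set_printoptions(linewidth=250)
a=im[75:255,170:390]; cv2.imwrite('pics/crop1.png',cv2.resize(a[:,:,::-1],None,fx=3.6,fy=3.3,interpolation=cv2.INTER_CUBIC))
print(np.round(P[150:190:2,205:270:3,2]*1000))
E
```

```text
lid disc 729 mean [0.5036 0.0688 0.0118] circ [0.5017 0.072 ] 0.0442 mm [0.5037 0.0694]
lid knob 73 mean [0.5033 0.0691 0.0465] circ [0.5035 0.0694] 0.012 mm [0.5028 0.0699]
ped top 330 mean [ 0.554  -0.2171  0.0993] circ [ 0.5541 -0.2179] 0.0244 mm [ 0.5546 -0.2179]
ped rest 677 mean [ 0.5501 -0.2097  0.0114] circ [ 0.5604 -0.223 ] 0.0728 mm [ 0.558  -0.2164]
high 254 mean [0.641  0.078  0.2052] circ [0.6373 0.0711] 0.0696 mm [0.6391 0.0702]
hinge none
post 55 mean [0.6108 0.014  0.2074] circ [0.6119 0.0146] 0.0081 mm [0.6118 0.0139]
catch h 94 mean [0.6475 0.1222 0.2059] circ [0.6471 0.1225] 0.0232 mm [0.6472 0.1224]
catch p 95 mean [0.6519 0.0674 0.2049] circ [0.6521 0.0674] 0.0235 mm [0.6521 0.0673]
cage top rect ((0.6974583864212036, 0.09170185774564743), (0.22138749063014984, 0.22113002836704254), 4.263693332672119) 3071
[[ 11. 207. 207. 206.  13.  10.   8.  83.  84.  80. 206. 206. 208.  58.  11.  13.  11.  13.  17.  13.  14.   9.]
 [ 11. 209. 205. 205.  14.  10.  13.  82.  79.  77. 193. 190. 191.  63.  11.  10.   9.  15.  12.  10.  11.  12.]
 [ 11.  15. 183. 184. 174.  16.  15
[... 1299 characters left out ...]
 210. 212. 212.   9.]
 [145. 141. 138. 162. 163.  13.  14.  10.  10.  12.   9. 162. 165. 145. 149. 150. 145. 148. 151. 210. 205. 147.]
 [148. 147. 149. 161. 162. 150. 151. 150. 146. 152. 146. 165. 163. 152. 149. 150. 148. 149. 148. 194. 179. 148.]
 [146. 149. 153. 162. 161. 146. 153. 148. 152. 149. 150. 165. 165. 151. 150. 153. 150. 148. 153. 157. 151. 145.]
 [147. 148. 150. 163. 163. 149. 148. 147. 144. 141. 137.   5. 166.  82.  82.  80.  85.  80.  26.  29. 108. 105.]
 [125.  81.  80. 161. 159.  78.  73.  24.  28.  25.  24.  58. 164.  46.  46.  44.  45.  26.  25.  28.  72.  67.]
 [ 97.  82.  46. 159. 160. 143.  25.  24.  28.  29.  30.  26. 163. 155.  31.  27.  29.  22.  23.  26.  28.  25.]]
```

View pics/crop1.png

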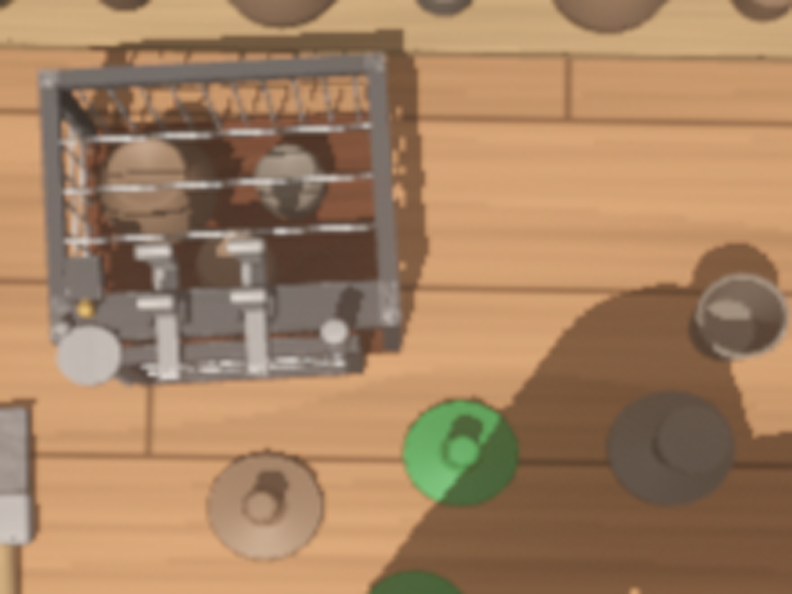

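The crop confirms the brown lid at crop (265,505), apart from the green ones. The tall stand with a wide foot is at crop (690,440). In the cage frame the origin is about (0.713, 0.092) with a yaw of about 4.4°, and the catches and post all agree with that. The lid is at (0.503, 0.069) and the pedestal at (0.5545, -0.218). Moving now.

{"method": "servo_tool", "body": {"plan": [[41,-41,0,0],[41,-41,0,0],[41,-41,0,0],[41,-41,0,0],[41,-41,0,0],[41,-41,0,0],[41,-41,0,0],[41,-41,0,0]], "gripper": 1.0, "newtons": 40}}

```text
clock: 1.1
eef_pos: [0.4047, -0.134, 0.2502]
tool_rot: [[0.943, 0.333, -0.001], [0.333, -0.943, 0.004], [0.0, -0.004, -1.0]]
contact_force: [1.9, -0.4, 0.1]
opening: 0.0856
```

{"method": "servo_tool", "body": {"plan": [[40,-40,0,0],[40,-40,0,0],[40,-40,0,0],[30,-30,0,0],[0,0,30,-0.187],[0,0,30,-0.187],[0,0,30,-0.187],[0,0,0,-0.187]]}}

```text
clock: 2.1
eef_pos: [0.4981, 0.0698, 0.1563]
tool_rot: [[0.457, 0.889, -0.002], [0.889, -0.457, 0.004], [0.002, -0.004, -1.0]]
contact_force: [0.1, 0.3, 0.8]
opening: 0.0855
```

```bash
cat >> h.py <<'E'
def go(x,y,z):
    s=bot.get_state(); d=s['tool_rot'].T if 0 else np.array(s['tool_rot']).T@(np.array([x,y,z])-s['eef_pos']); print('to go mm (tool xyz)',np.round(d*1000,1)); r=np.array(s['tool_rot']); print('a deg',np.degrees(np.arctan2(r[1,0],r[0,0])))
E
python3 - <<'E'
from h import *
st(); go(.503,.0692,.041)
E
```

```text
t 2.1 pos [0.4981 0.0698 0.1563] R [[0.457, 0.889, -0.002], [0.889, -0.457, 0.004], [0.002, -0.004, -1.0]] q [  7.8  11.3 -24.6  54.2   0.2 125. ] F [0.1 0.3 0.8] op 0.08551788415846057
to go mm (tool xyz) [  1.5   5.  115.3]
a deg 62.79429619628381
```

{"method": "servo_tool", "body": {"plan": [[1.5,5,40,0],[0,0,40,0],[0,0,25,0],[0,0,10,0],[0,0,0,0]]}}

```text
clock: 2.72
eef_pos: [0.5025, 0.0693, 0.0374]
tool_rot: [[0.455, 0.89, -0.004], [0.89, -0.455, 0.003], [0.001, -0.005, -1.0]]
contact_force: [0.7, 0.0, 0.2]
opening: 0.0856
```

```bash
python3 - <<'E'
from h import *
st(); go(.503,.0692,.041)
E
```

```text
t 2.725 pos [0.5025 0.0693 0.0374] R [[0.455, 0.89, -0.004], [0.89, -0.455, 0.003], [0.001, -0.005, -1.0]] q [  7.7  19.4 -31.8  39.    0.2 124.8] F [0.7 0.  0.2] op 0.08558752256995737
to go mm (tool xyz) [ 0.2  0.5 -3.6]
a deg 62.911660981887096
```

{"method": "servo_tool", "body": {"plan": [[0,0,-4,0],[0,0,0,0],[0,0,0,0],[0,0,0,0],[0,0,0,0],[0,0,0,0]], "gripper": 0.0, "newtons": 40}}

```text
clock: 3.48
eef_pos: [0.5049, 0.0696, 0.0449]
tool_rot: [[0.455, 0.89, 0.002], [0.89, -0.455, 0.004], [0.004, -0.0, -1.0]]
contact_force: [0.9, -0.6, -0.9]
opening: 0.0221
```

{"method": "servo_tool", "body": {"plan": [[0,0,-10,0],[0,0,-10,0],[0,0,0,0]]}}

```text
clock: 3.85
eef_pos: [0.5046, 0.0695, 0.0662]
tool_rot: [[0.455, 0.89, 0.001], [0.89, -0.455, 0.004], [0.004, -0.001, -1.0]]
contact_force: [-0.1, 0.9, -2.8]
opening: 0.0221
```

```bash
python3 - <<'E'
from h import *
st(); a=snap('side','s1')[0][180:340,200:420]; w=snap('wrist','w1')[0]
im=np.vstack([cv2.resize(a,(440,320)),cv2.resize(w,(440,280))[:,:]])
cv2.imwrite('pics/c2.png',im[:,:,::-1])
E
```

```text
t 3.85 pos [0.5046 0.0695 0.0662] R [[0.455, 0.89, 0.001], [0.89, -0.455, 0.004], [0.004, -0.001, -1.0]] q [  7.7  17.3 -30.2  42.4   0.2 124.8] F [-0.1  0.9 -2.8] op 0.022107431888283104
```

View pics/c2.png

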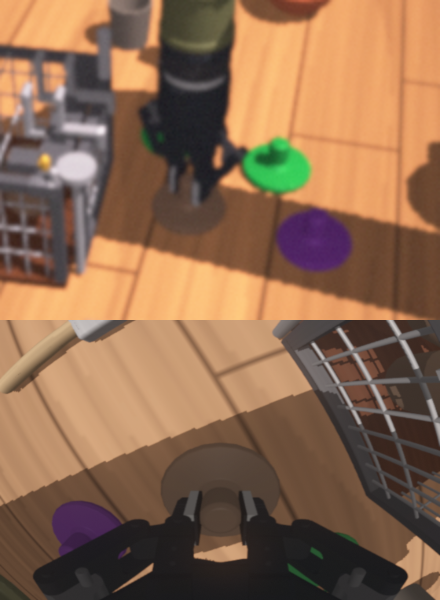

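The crop shows the lid in the jaws at about (190,205), and the force reads -2.8 N, so it is carried. I'll measure the height of its disc from depth.

```bash
python3 - <<'E'
from h import *
im,P=pts('s1')
Q=P[265:302,272:318].reshape(-1,3)
d=np.hypot(Q[:,0]-.504,Q[:,1]-.0693)
m=(d<.05)&(Q[:,2]>.015)&(Q[:,2]<.06)
Q=Q[m]; d=d[m]
for a,b in((.015,.025),(.025,.033),(.033,.039),(.039,.045)):
    k=(d>a)&(d<b); print(a,k.sum(),np.round(np.percentile(Q[k,2],[10,50,90]),4))
k=(d>.022)&(d<.045)&(Q[:,2]>.025)
A=np.c_[Q[k,:2]-[.504,.0693],np.ones(k.sum())]; print(np.linalg.lstsq(A,Q[k,2],rcond=None)[0])
go(.5545,-.218,.21)
E
```

```text
0.015 162 [0.0328 0.0357 0.0557]
0.025 162 [0.0322 0.0339 0.0359]
0.033 165 [0.0304 0.0327 0.0349]
0.039 135 [0.0249 0.0298 0.0332]
[-0.00360066 -0.03839698  0.03399131]
to go mm (tool xyz) [-232.4  175.5 -145.7]
a deg 62.91109201415316
```

{"method": "servo_tool", "body": {"plan": [[0,0,-40,0],[0,0,-45,0],[-15,12,-40,0],[-38,29,0,0],[-38,29,0,0],[-38,29,0,0],[-38,29,0,0],[-30,22,0,0]], "newtons": 50}}

```text
clock: 4.95
eef_pos: [0.5482, -0.1794, 0.1915]
tool_rot: [[0.45, 0.893, -0.003], [0.893, -0.45, 0.004], [0.002, -0.004, -1.0]]
contact_force: [0.3, 0.4, -2.4]
opening: 0.022
```

{"method": "servo_tool", "body": {"plan": [[0,0,0,0],[0,0,0,0]]}}

```text
clock: 5.2
eef_pos: [0.5477, -0.1815, 0.1903]
tool_rot: [[0.453, 0.891, -0.004], [0.891, -0.453, 0.004], [0.002, -0.006, -1.0]]
contact_force: [0.8, 0.5, -3.1]
opening: 0.0222
```

```bash
python3 - <<'E'
from h import *
st(); go(.5545,-.218,.155)
E
```

```text
t 5.2 pos [ 0.5477 -0.1815  0.1903] R [[0.453, 0.891, -0.004], [0.891, -0.453, 0.004], [0.002, -0.006, -1.0]] q [-18.4  17.6 -11.6  61.1   0.2  98.5] F [ 0.8  0.5 -3.1] op 0.02218121335076498
to go mm (tool xyz) [-29.5  22.7  35.1]
a deg 63.057261445247484
```

{"method": "servo_tool", "body": {"plan": [[-29,22.5,15,0],[0,0,13,0],[0,0,0,0]]}}

```text
clock: 5.58
eef_pos: [0.5543, -0.2142, 0.1611]
tool_rot: [[0.449, 0.893, -0.005], [0.893, -0.449, 0.006], [0.003, -0.007, -1.0]]
contact_force: [-0.9, 0.3, -1.9]
opening: 0.0218
```

```bash
python3 - <<'E'
from h import *
st(); go(.5545,-.218,.1455)
for f in('top','side'):
    snap(f,f+'2'); im,P=pts(f+'2')
    b=np.isfinite(P[...,2])
    d=np.hypot(P[...,0]-.5545,P[...,1]+.218)
    m=b&(d<.06)&(P[...,2]>.11)&(P[...,2]<.138)
    Q=P[m]; c,r=cv2.minEnclosingCircle(Q[:,:2].astype(np.float32)); print(f,len(Q),'z',np.round(np.percentile(Q[:,2],[10,50,90]),4),'circ',np.round(c,4),r)
a=cv2.imread('pics/side2.png')[130:240,220:380]; cv2.imwrite('pics/c3.png',cv2.resize(a,None,fx=4,fy=4))
E
```

```text
t 5.575 pos [ 0.5543 -0.2142  0.1611] R [[0.449, 0.893, -0.005], [0.893, -0.449, 0.006], [0.003, -0.007, -1.0]] q [-21.2  20.6 -11.4  58.4   0.2  95.4] F [-0.9  0.3 -1.9] op 0.021815549600275857
to go mm (tool xyz) [-3.3  2.  15.6]
a deg 63.31069772061392
top 319 z [0.1244 0.1276 0.1303] circ [ 0.5527 -0.2136] 0.04125833511352539
side 424 z [0.123  0.1289 0.132 ] circ [ 0.5538 -0.2114] 0.041599635034799576
```

View pics/c3.png

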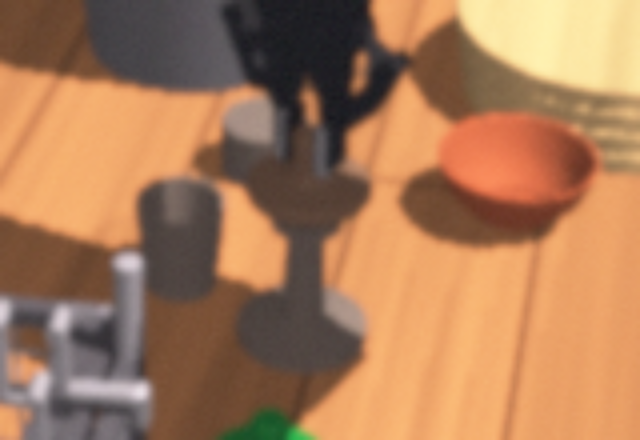

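The crop shows the lid level at about (308,185), just above the pedestal. It needs to go about 4 mm towards -y and 15 mm down.

{"method": "servo_tool", "body": {"plan": [[-4,3,0,0],[0,0,6,0],[0,0,4,0],[0,0,0,0]]}}

```text
clock: 6.18
eef_pos: [0.5568, -0.2186, 0.1533]
tool_rot: [[0.447, 0.894, -0.001], [0.894, -0.447, 0.004], [0.003, -0.003, -1.0]]
contact_force: [0.7, 0.1, -1.5]
opening: 0.022
```

```bash
python3 - <<'E'
from h import *
st(); go(.5550,-.2185,.1455)
E
```

```text
t 6.175 pos [ 0.5568 -0.2186  0.1533] R [[0.447, 0.894, -0.001], [0.894, -0.447, 0.004], [0.003, -0.003, -1.0]] q [-21.5  21.1 -11.7  57.3   0.2  95. ] F [ 0.7  0.1 -1.5] op 0.02200251292803713
to go mm (tool xyz) [-0.7 -1.7  7.8]
a deg 63.434791638804015
```

{"method": "servo_tool", "body": {"plan": [[-0.5,-1,4,0],[0,0,2,0],[0,0,0,0]]}}

```text
clock: 6.55
eef_pos: [0.5555, -0.2186, 0.1468]
tool_rot: [[0.447, 0.894, -0.001], [0.894, -0.447, 0.004], [0.003, -0.003, -1.0]]
contact_force: [-0.1, -0.2, -2.5]
opening: 0.0222
```

{"method": "servo_tool", "body": {"plan": [[0,0,1.5,0],[0,0,0,0]]}}

```text
clock: 6.8
eef_pos: [0.5555, -0.2186, 0.1452]
tool_rot: [[0.447, 0.894, -0.001], [0.894, -0.447, 0.004], [0.003, -0.003, -1.0]]
contact_force: [0.1, 0.2, -1.8]
opening: 0.0222
```

{"method": "servo_tool", "body": {"plan": [[0,0,1,0],[0,0,0,0]]}}

```text
clock: 7.05
eef_pos: [0.5558, -0.2187, 0.1451]
tool_rot: [[0.447, 0.894, -0.0], [0.894, -0.447, 0.004], [0.003, -0.002, -1.0]]
contact_force: [-0.3, 0.1, -1.8]
opening: 0.0219
```

{"method": "servo_tool", "body": {"plan": [[0,0,1,0],[0,0,0,0]]}}

```text
clock: 7.3
eef_pos: [0.556, -0.2188, 0.145]
tool_rot: [[0.447, 0.894, 0.0], [0.894, -0.447, 0.004], [0.003, -0.001, -1.0]]
contact_force: [-0.5, 0.3, -2.7]
opening: 0.0222
```

{"method": "servo_tool", "body": {"plan": [[0,0,2.5,0],[0,0,0,0]]}}

```text
clock: 7.55
eef_pos: [0.5563, -0.219, 0.1453]
tool_rot: [[0.447, 0.894, 0.002], [0.894, -0.447, 0.003], [0.004, 0.001, -1.0]]
contact_force: [-0.6, 0.2, -0.7]
opening: 0.0224
```

```bash
python3 - <<'E'
from h import *
st()
for f in('top','side'):
    snap(f,f+'3'); im,P=pts(f+'3')
    d=np.hypot(P[...,0]-.5545,P[...,1]+.218)
    m=(d<.06)&(P[...,2]>.1)&(P[...,2]<.13)
    Q=P[m]; c,r=cv2.minEnclosingCircle(Q[:,:2].astype(np.float32)); print(f,len(Q),'z',np.round(np.percentile(Q[:,2],[10,50,90]),4),'circ',np.round(c,4),r)
E
```

```text
t 7.55 pos [ 0.5563 -0.219   0.1453] R [[0.447, 0.894, 0.002], [0.894, -0.447, 0.003], [0.004, 0.001, -1.0]] q [-21.6  21.2 -12.6  56.1   0.2  95. ] F [-0.6  0.2 -0.7] op 0.022441687293513042
top 313 z [0.108  0.1116 0.1148] circ [ 0.5553 -0.2183] 0.041208624839782715
side 436 z [0.1066 0.1125 0.1171] circ [ 0.5558 -0.2151] 0.04282529652118683
```

The height has stopped at 0.145, and depth puts the disc top at about 0.112, so the lid is resting centred on the pedestal. Releasing it.

{"method": "servo_tool", "body": {"plan": [[0,0,0,0],[0,0,0,0],[0,0,0,0],[0,0,-15,0],[0,0,-40,0],[0,0,-40,0],[0,0,-25,0],[0,0,0,0]], "gripper": 0.75}}

```text
clock: 8.65
eef_pos: [0.5565, -0.2195, 0.2716]
tool_rot: [[0.447, 0.894, 0.004], [0.894, -0.447, 0.002], [0.004, 0.002, -1.0]]
contact_force: [0.2, 0.2, -0.0]
opening: 0.0638
```

```bash
python3 - <<'E'
from h import *
st()
for f in('top','side'):
    snap(f,f+'4'); im,P=pts(f+'4')
    d=np.hypot(P[...,0]-.5545,P[...,1]+.218)
    m=(d<.06)&(P[...,2]>.1)&(P[...,2]<.125)
    Q=P[m]; c,r=cv2.minEnclosingCircle(Q[:,:2].astype(np.float32)); print(f,len(Q),'z',np.round(np.percentile(Q[:,2],[10,50,90]),4),'circ',np.round(c,4),r)
    A=np.c_[Q[:,:2]-c,np.ones(len(Q))]; print(np.linalg.lstsq(A,Q[:,2],rcond=None)[0])
c=np.array([.7131,.0922]); t=np.radians(4.4); Rz=np.array([[np.cos(t),-np.sin(t)],[np.sin(t),np.cos(t)]])
for p in((-55,35),(-55,-20),(-106,-70)): print(p,np.round(c+Rz@(np.array(p)/1000),4))
x,y=c+Rz@(np.array((-55,35))/1000); go(x,y,.26)
E
```

```text
t 8.65 pos [ 0.5565 -0.2195  0.2716] R [[0.447, 0.894, 0.004], [0.894, -0.447, 0.002], [0.004, 0.002, -1.0]] q [-21.6  17.3  -1.2  71.3   0.2  94.9] F [ 0.2  0.2 -0. ] op 0.06384427873696308
top 553 z [0.1083 0.1119 0.1151] circ [ 0.5556 -0.2146] 0.041627999395132065
[-0.00527213 -0.0487454   0.11238585]
side 459 z [0.1065 0.1119 0.1155] circ [ 0.5546 -0.2173] 0.04337819293141365
[ 0.01362216 -0.06595533  0.11241868]
(-55, 35) [0.6556 0.1229]
(-55, -20) [0.6598 0.068 ]
(-106, -70) [0.6128 0.0143]
to go mm (tool xyz) [350.6 -63.2  10.1]
a deg 63.42454669761771
```

{"method": "servo_tool", "body": {"plan": [[0,0,0,-0.18],[0,0,0,-0.18],[0,0,0,-0.18],[50,18,0,0],[50,18,0,0],[50,18,0,0],[50,18,0,0],[50,18,0,0]], "gripper": 1.0}}

```text
clock: 9.75
eef_pos: [0.617, 0.0425, 0.257]
tool_rot: [[-0.086, 0.996, -0.019], [0.996, 0.086, 0.007], [0.008, -0.018, -1.0]]
contact_force: [1.0, -0.5, -0.3]
opening: 0.0854
```

{"method": "servo_tool", "body": {"plan": [[40,14,0,0],[20,8,0,0],[0,0,0,0]]}}

```text
clock: 10.12
eef_pos: [0.6322, 0.1091, 0.2523]
tool_rot: [[-0.091, 0.995, -0.026], [0.996, 0.091, 0.005], [0.008, -0.025, -1.0]]
contact_force: [-0.2, -0.2, 0.1]
opening: 0.0852
```

```bash
python3 - <<'E'
from h import *
st(); go(.6556,.1229,.206)
E
```

```text
t 10.125 pos [0.6322 0.1091 0.2523] R [[-0.091, 0.995, -0.026], [0.996, 0.091, 0.005], [0.008, -0.025, -1.0]] q [ 9.5 23.8  5.4 73.1  0.5 94.3] F [-0.2 -0.2  0.1] op 0.0851884185696883
to go mm (tool xyz) [11.2 25.7 45.7]
a deg 95.22973958762975
```

{"method": "servo_tool", "body": {"plan": [[11,25,0,0.015],[0,0,0,0]]}}

```text
clock: 10.38
eef_pos: [0.6555, 0.1197, 0.2506]
tool_rot: [[-0.074, 0.997, -0.029], [0.997, 0.074, 0.003], [0.005, -0.028, -1.0]]
contact_force: [0.3, 0.1, 0.6]
opening: 0.0854
```

```bash
python3 - <<'E'
from h import *
st(); go(.6556,.1229,.206)
im=snap('wrist','w5')[0]
E
```

```text
t 10.375 pos [0.6555 0.1197 0.2506] R [[-0.074, 0.997, -0.029], [0.997, 0.074, 0.003], [0.005, -0.028, -1.0]] q [10.1 26.8  9.7 74.5  0.5 95.9] F [0.3 0.1 0.6] op 0.0854287961477638
to go mm (tool xyz) [ 3.   1.6 44.6]
a deg 94.22558174327158
```

View pics/w5.png

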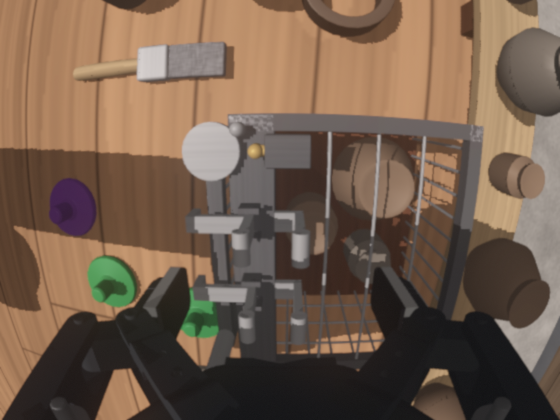

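The wrist view shows the catch bars: hinge catch at (241,245) and (300,245), post catch at (248,320) and (298,320). I'll check these against the predicted projections.

```bash
python3 - <<'E'
from h import *
z=np.load('pics/w5.npz'); K=z['K'];d=z['d'];R=z['R'];t=z['t']
print('cam',np.round(-R.T@t,3))
def proj(X):
    c=R@X+t; th=np.arctan2(np.hypot(c[0],c[1]),c[2]); ph=np.arctan2(c[1],c[0]); return np.round([K[0,2]+K[0,0]*th*np.cos(ph),K[1,2]+K[1,1]*th*np.sin(ph)],1)
c=np.array([.7131,.0922]); a=np.radians(4.4); Rz=np.array([[np.cos(a),-np.sin(a)],[np.sin(a),np.cos(a)]])
for p in((-80,35),(-46,35),(-80,-20),(-46,-20),(-106,-70)): print(p,proj(np.r_[c+Rz@(np.array(p)/1000),.208 if p[1]>-50 else .212]))
v,u=np.mgrid[:420,:560]; du=(u-K[0,2])/K[0,0]; dv=(v-K[1,2])/K[1,1]; th=np.hypot(du,dv); s=np.tan(th)/np.maximum(th,1e-9)
P=(np.stack([du*s*d,dv*s*d,d],-1)-t)@R
for n,(u0,u1,v0,v1) in dict(hf=(230,253,228,268),hr=(290,312,225,272),pf=(237,258,300,345),pr=(288,308,305,345)).items():
    Q=P[v0:v1,u0:u1].reshape(-1,3); Q=Q[(Q[:,2]>.195)&(Q[:,2]<.22)]; print(n,len(Q),np.round((Q.min(0)+Q.max(0))/2,4),np.round(Q.mean(0),4))
E
```

```text
cam [0.654 0.193 0.372]
(-80, 35) [237.1 250.3]
(-46, 35) [299.  251.1]
(-80, -20) [242.2 330.7]
(-46, -20) [296.9 331.9]
(-106, -70) [209.8 386.2]
hf 666 [0.632  0.1208 0.2038] [0.6324 0.1221 0.2065]
hr 651 [0.6655 0.1234 0.2037] [0.6653 0.1249 0.2064]
pf 506 [0.6371 0.0664 0.2022] [0.6375 0.0685 0.206 ]
pr 510 [0.6697 0.0689 0.2035] [0.6692 0.0708 0.2061]
```

Predicted and measured bars agree to within about 2 mm. Descending on the hinge catch.

{"method": "servo_tool", "body": {"plan": [[3,3,15,0],[0,0,18,0],[0,0,10,0],[0,0,0,0]]}}

```text
clock: 10.92
eef_pos: [0.6539, 0.1187, 0.2046]
tool_rot: [[-0.07, 0.997, -0.032], [0.998, 0.07, 0.002], [0.004, -0.031, -0.999]]
contact_force: [-0.2, 0.8, 0.0]
opening: 0.0854
```

```bash
python3 - <<'E'
from h import *
st(); go(.657,.1229,.206)
E
```

```text
t 10.925 pos [0.6539 0.1187 0.2046] R [[-0.07, 0.997, -0.032], [0.998, 0.07, 0.002], [0.004, -0.031, -0.999]] q [10.1 27.7  5.1 69.2  0.4 96.1] F [-0.2  0.8  0. ] op 0.08540542078569095
to go mm (tool xyz) [ 4.   3.3 -1.5]
a deg 93.98924359387424
```

{"method": "servo_tool", "body": {"plan": [[4,3,0,0],[0,0,0,0],[0,0,0,0],[0,0,0,0],[0,0,0,0],[0,0,0,0]], "gripper": 0.31, "newtons": 30}}

```text
clock: 11.68
eef_pos: [0.6562, 0.1231, 0.2066]
tool_rot: [[-0.07, 0.997, -0.032], [0.998, 0.07, 0.002], [0.004, -0.032, -0.999]]
contact_force: [0.6, 0.4, -0.3]
opening: 0.0269
```

```bash
python3 - <<'E'
from h import *
st(); go(.657,.1229,.206)
E
```

```text
t 11.675 pos [0.6562 0.1231 0.2066] R [[-0.07, 0.997, -0.032], [0.998, 0.07, 0.002], [0.004, -0.032, -0.999]] q [10.4 28.   5.8 69.6  0.4 96.4] F [ 0.6  0.4 -0.3] op 0.026878201460886684
to go mm (tool xyz) [-0.3  0.8  0.5]
a deg 93.99893422036344
```

{"method": "servo_tool", "body": {"plan": [[0,0.5,0,0],[0,0,0,0],[0,0,0,0]], "gripper": 0.27}}

```text
clock: 12.05
eef_pos: [0.6562, 0.1231, 0.2066]
tool_rot: [[-0.07, 0.997, -0.033], [0.998, 0.07, 0.002], [0.004, -0.033, -0.999]]
contact_force: [0.5, -0.6, 0.5]
opening: 0.0268
```

{"method": "servo_tool", "body": {"plan": [[0,0,0,0],[0,0,0,0],[0,0,0,0],[0,0,-25,0],[0,0,-20,0],[0,0,0,0]], "gripper": 1.0}}

```text
clock: 12.8
eef_pos: [0.6587, 0.1233, 0.2526]
tool_rot: [[-0.07, 0.997, -0.031], [0.998, 0.07, 0.002], [0.004, -0.03, -1.0]]
contact_force: [0.3, -1.0, -0.7]
opening: 0.0855
```

```bash
cat >> h.py <<'E'
def wpts(f):
    z=np.load(f'pics/{f}.npz'); K=z['K'];d=z['d'];R=z['R'];t=z['t']
    v,u=np.mgrid[:420,:560]; du=(u-K[0,2])/K[0,0]; dv=(v-K[1,2])/K[1,1]; th=np.hypot(du,dv); s=np.tan(th)/np.maximum(th,1e-9)
    P=(np.stack([du*s*d,dv*s*d,d],-1)-t)@R; P[d==0]=np.nan; return P
C=np.array([.7131,.0922]); A=np.radians(4.4); Rz=np.array([[np.cos(A),-np.sin(A)],[np.sin(A),np.cos(A)]])
def cage(P): return np.concatenate([(P[...,:2]-C)@Rz,P[...,2:]],-1)
def bars(f,fn=wpts):
    G=cage(fn(f)).reshape(-1,3)
    for n,y in(('hinge',.035),('post',-.02)):
        m=(abs(G[:,1]-y)<.008)&(G[:,2]>.196)&(G[:,2]<.215)&(G[:,0]>-.1)&(G[:,0]<-.03); x=G[m,0]*1000
        print(n,m.sum(),np.histogram(x,np.arange(-95,-30,5))[0], 'front', np.round(np.median(x[x<-53]),1),'rear',np.round(np.median(x[x>-53]),1))
E
python3 - <<'E'
from h import *
st(); print('before');bars('w5')
snap('wrist','w6');bars('w6'); go(.6608,.068,.25)
E
```

```text
t 12.8 pos [0.6587 0.1233 0.2526] R [[-0.07, 0.997, -0.031], [0.998, 0.07, 0.002], [0.004, -0.03, -1.0]] q [10.4 27.3 10.8 75.2  0.4 96.4] F [ 0.3 -1.  -0.7] op 0.08547315257740526
before
hinge 924 [  0   0 138 246  85   0   0   0   0 241 211   3] front -78.0 rear -45.4
post 626 [  0   0  59 156  91   0   0   0  15 164 141   0] front -76.8 rear -45.5
hinge 889 [  0   0   0   0   0   2 203 234   0 232 218   0] front -59.9 rear -45.2
post 619 [  0   0  59 148  89   0   0   0  19 160 144   0] front -76.8 rear -45.2
to go mm (tool xyz) [-55.2  -1.2   1.4]
a deg 94.00506439440998
```

The hinge catch's front bar has moved 18 mm back, to about 0.43 rad, so it's open. Now the post catch.

{"method": "servo_tool", "body": {"plan": [[-30,0,0,0],[-25,0,0,0],[0,0,0,0]]}}

```text
clock: 13.22
eef_pos: [0.661, 0.0676, 0.2477]
tool_rot: [[-0.071, 0.997, -0.036], [0.997, 0.071, 0.002], [0.004, -0.036, -0.999]]
contact_force: [-0.8, 0.1, 0.6]
opening: 0.0857
```

{"method": "servo_tool", "body": {"plan": [[0,0,20,0],[0,0,15,0],[0,0,8,0],[0,0,0,0]]}}

```text
clock: 13.72
eef_pos: [0.6584, 0.0695, 0.201]
tool_rot: [[-0.072, 0.997, -0.038], [0.997, 0.072, 0.003], [0.005, -0.038, -0.999]]
contact_force: [-0.7, 0.1, 0.1]
opening: 0.0857
```

```bash
python3 - <<'E'
from h import *
st(); go(.6604,.0682,.2062)
E
```

```text
t 13.725 pos [0.6584 0.0695 0.201 ] R [[-0.072, 0.997, -0.038], [0.997, 0.072, 0.003], [0.005, -0.038, -0.999]] q [ 5.9 27.8  4.8 69.2  0.4 91.7] F [-0.7  0.1  0.1] op 0.08570694652557037
to go mm (tool xyz) [-1.5  1.7 -5.2]
a deg 94.14280671509778
```

{"method": "servo_tool", "body": {"plan": [[-1.5,2,-5,0],[0,0,0,0],[0,0,0,0],[0,0,0,0],[0,0,0,0],[0,0,0,0],[0,0,0,0]], "gripper": 0.27}}

```text
clock: 14.6
eef_pos: [0.6608, 0.0685, 0.2085]
tool_rot: [[-0.073, 0.997, -0.038], [0.997, 0.073, 0.003], [0.006, -0.037, -0.999]]
contact_force: [0.3, -0.6, -0.1]
opening: 0.0259
```

{"method": "servo_tool", "body": {"plan": [[0,0,0,0],[0,0,0,0],[0,0,0,0],[0,0,-25,0],[0,0,-20,0],[0,0,0,0]], "gripper": 1.0}}

```text
clock: 15.35
eef_pos: [0.6628, 0.0683, 0.2545]
tool_rot: [[-0.073, 0.997, -0.037], [0.997, 0.073, 0.003], [0.006, -0.037, -0.999]]
contact_force: [-0.2, -0.4, -0.3]
opening: 0.0852
```

```bash
python3 - <<'E'
from h import *
st(); snap('wrist','w7');bars('w7'); go(.6124,.0143,.25)
snap('top','t7'); bars('t7',lambda f:pts(f)[1])
G=cage(wpts('w7')).reshape(-1,3); m=(abs(G[:,1]+.07)<.02)&(G[:,2]>.2)&(G[:,2]<.22)&(abs(G[:,0]+.106)<.03); print('post',m.sum(),np.round(np.median(G[m],0),4))
E
```

```text
t 15.35 pos [0.6628 0.0683 0.2545] R [[-0.073, 0.997, -0.037], [0.997, 0.073, 0.003], [0.006, -0.037, -0.999]] q [ 5.7 27.2 10.8 75.7  0.4 91.5] F [-0.2 -0.4 -0.3] op 0.08519346641755862
hinge 1116 [  0   0   0   0   0  11 253 299   0 299 254   0] front -59.8 rear -45.1
post 870 [  0   0   0   0   0   3 211 220   0 231 204   1] front -60.0 rear -45.1
to go mm (tool xyz) [-50.2 -53.5   5.1]
a deg 94.16006187429912
hinge 0 [0 0 0 0 0 0 0 0 0 0 0 0] front nan rear nan
post 0 [0 0 0 0 0 0 0 0 0 0 0 0] front nan rear nan
post 584 [-0.1039 -0.0666  0.2112]
  return _methods._mean(a, axis=axis, dtype=dtype,
  ret = ret.dtype.type(ret / rcount)
```

Both catches are open by about 17 mm each. Next is the post, measured at about (0.613, 0.015).

{"method": "servo_tool", "body": {"plan": [[-25,-27,0,0],[-23,-26,0,0],[0,0,0,0],[0,0,25,0],[0,0,20,0],[0,0,0,0]]}}

```text
clock: 16.2
eef_pos: [0.6079, 0.0167, 0.2022]
tool_rot: [[-0.074, 0.996, -0.046], [0.997, 0.074, 0.003], [0.007, -0.046, -0.999]]
contact_force: [0.0, -0.2, 0.2]
opening: 0.0852
```

```bash
python3 - <<'E'
from h import *
st(); go(.613,.0155,.188)
E
```

```text
t 16.2 pos [0.6079 0.0167 0.2022] R [[-0.074, 0.996, -0.046], [0.997, 0.074, 0.003], [0.007, -0.046, -0.999]] q [ 1.4 22.3 -3.3 67.   0.2 87.2] F [ 0.  -0.2  0.2] op 0.08523689397325573
to go mm (tool xyz) [-1.6  5.6 13.9]
a deg 94.22020674730496
```

{"method": "servo_tool", "body": {"plan": [[-1.5,5.5,12,0],[0,0,0,0],[0,0,0,0]]}}

```text
clock: 16.58
eef_pos: [0.6146, 0.0163, 0.1898]
tool_rot: [[-0.074, 0.996, -0.045], [0.997, 0.075, 0.003], [0.007, -0.044, -0.999]]
contact_force: [0.6, 0.4, -0.1]
opening: 0.0852
```

{"method": "servo_tool", "body": {"plan": [[0,0,0,0],[0,0,0,0],[0,0,0,0],[0,0,0,0],[0,0,0,0],[0,0,0,0]], "gripper": 0.0, "newtons": 40}}

```text
clock: 17.32
eef_pos: [0.6141, 0.0162, 0.1914]
tool_rot: [[-0.074, 0.996, -0.044], [0.997, 0.074, 0.003], [0.007, -0.044, -0.999]]
contact_force: [-3.2, -0.3, 1.5]
opening: 0.0155
```

```bash
cat >> h.py <<'E'
H=C+Rz@np.array([-.106,.085])
def arc(dths):
    s=bot.get_state(); r=np.array(s['tool_rot']); p=np.array(s['eef_pos']); g=(p+r[:,2]*.003)[:2]
    v=(g-H)@Rz; th=np.arctan2(-v[0],-v[1]); print('th',round(th,3),'rad mm',round(np.hypot(*v)*1000,1))
    for d in dths:
        w=H+Rz@(-.155*np.array([np.sin(th+d),np.cos(th+d)])); e=np.r_[w-g,0]; print(d,np.round(r.T@e*1000,1))
E
python3 - <<'E'
from h import *
st(); arc([.1,.2,.3,.4,.6])
E
```

```text
t 17.325 pos [0.6141 0.0162 0.1914] R [[-0.074, 0.996, -0.044], [0.997, 0.074, 0.003], [0.007, -0.044, -0.999]] q [ 1.4 23.3 -3.4 65.9  0.3 87.1] F [-3.2 -0.3  1.5] op 0.01547909935092909
th -0.009 rad mm 153.2
0.1 [ -1.2 -15.4   0.7]
0.2 [  0.9 -30.8   1.4]
0.3 [  4.6 -45.8   2. ]
0.4 [  9.7 -60.4   2.7]
0.6 [ 24.2 -87.7   4. ]
```

The post is held: opening 15.5 mm on a 16 mm post. Swinging along the arc.

{"method": "servo_tool", "body": {"plan": [[0.2,-12.5,0.5,0.04],[0.7,-12.5,0.5,0.04],[1.2,-12.5,0.5,0.04],[1.7,-12.5,0.5,0.04],[2.2,-12.3,0.5,0.04],[2.7,-12.1,0.5,0.04],[0,0,0,0]], "newtons": 60}}

```text
clock: 18.2
eef_pos: [0.5477, 0.0257, 0.1915]
tool_rot: [[0.173, 0.985, -0.027], [0.985, -0.173, 0.0], [-0.005, -0.026, -1.0]]
contact_force: [2.0, -2.9, -4.1]
opening: 0.0148
```

```bash
python3 - <<'E'
from h import *
st(); arc([.1,.2,.3,.4,.6])
E
```

```text
t 18.2 pos [0.5477 0.0257 0.1915] R [[0.173, 0.985, -0.027], [0.985, -0.173, 0.0], [-0.005, -0.026, -1.0]] q [ 2.600e+00  1.550e+01 -1.420e+01  6.180e+01  1.000e-01  1.026e+02] F [ 2.  -2.9 -4.1] op 0.014794348465745549
th 0.433 rad mm 152.7
0.1 [  1.3 -15.5   0.4]
0.2 [  6.4 -30.1   0.8]
0.3 [ 12.9 -44.2   1.1]
0.4 [ 20.7 -57.5   1.4]
0.6 [ 40.2 -81.5   2. ]
```

{"method": "servo_tool", "body": {"plan": [[2.9,-12.7,0.3,0.04],[3.4,-12.6,0.3,0.04],[3.9,-12.4,0.3,0.04],[4.4,-12.2,0.3,0.04],[4.9,-12,0.3,0.04],[5.4,-11.8,0.3,0.04],[0,0,0,0]]}}

```text
clock: 19.08
eef_pos: [0.4893, 0.065, 0.1916]
tool_rot: [[0.407, 0.913, -0.019], [0.913, -0.408, -0.01], [-0.017, -0.013, -1.0]]
contact_force: [-0.4, -2.5, -1.3]
opening: 0.0144
```

```bash
python3 - <<'E'
from h import *
st(); arc([.1,.2,.3,.4,.6])
E
```

```text
t 19.075 pos [0.4893 0.065  0.1916] R [[0.407, 0.913, -0.019], [0.913, -0.408, -0.01], [-0.017, -0.013, -1.0]] q [  7.8   9.5 -21.8  59.8  -0.4 121.9] F [-0.4 -2.5 -1.3] op 0.014416502177108
th 0.899 rad mm 152.5
0.1 [  4.4 -14.9   0.1]
0.2 [ 12.6 -28.1   0.2]
0.3 [ 22.  -40.4   0.2]
0.4 [ 32.6 -51.7   0.1]
0.6 [ 56.8 -70.9  -0. ]
```

{"method": "servo_tool", "body": {"plan": [[5.6,-12.3,0,0.04],[6.1,-12,0,0.04],[6.6,-11.8,0,0.04],[7.1,-11.5,0,0.04],[7.5,-11.2,0,0.04],[8,-10.9,0,0.04],[8.4,-10.6,0,0.04],[0,0,0,0]]}}

```text
clock: 20.08
eef_pos: [0.4503, 0.1448, 0.1915]
tool_rot: [[0.646, 0.763, -0.017], [0.763, -0.646, -0.018], [-0.025, -0.001, -1.0]]
contact_force: [-1.8, -3.1, 1.7]
opening: 0.0149
```

```bash
python3 - <<'E'
from h import *
st(); arc([.05,.1,.15,.2])
E
```

```text
t 20.075 pos [0.4503 0.1448 0.1915] R [[0.646, 0.763, -0.017], [0.763, -0.646, -0.018], [-0.025, -0.001, -1.0]] q [ 18.3   7.5 -24.3  59.5  -0.7 148.5] F [-1.8 -3.1  1.7] op 0.014876335098944133
th 1.489 rad mm 152.5
0.05 [ 3.3 -7.4 -0.1]
0.1 [  8.8 -12.9  -0.2]
0.15 [ 14.5 -18.1  -0.3]
0.2 [ 20.5 -23.   -0.5]
```

{"method": "servo_tool", "body": {"plan": [[5,-6,0,0],[4,-5,0,0],[0,0,0,0],[0,0,0,0],[0,0,0,0]]}}

```text
clock: 20.7
eef_pos: [0.4487, 0.1577, 0.1915]
tool_rot: [[0.645, 0.764, -0.017], [0.764, -0.645, -0.019], [-0.025, -0.0, -1.0]]
contact_force: [-0.7, -2.9, 1.6]
opening: 0.0148
```

```bash
python3 - <<'E'
from h import *
st(); arc([.05])
a=snap('top','t8')[0]; b=snap('side','s8')[0]; st()
cv2.imwrite('pics/c8.png',np.vstack([cv2.resize(a[70:310,90:470],(640,300)),cv2.resize(b[120:420,130:480],(640,300))])[:,:,::-1])
im,P=pts('s8'); d=np.hypot(P[...,0]-.555,P[...,1]+.217); m=(d<.06)&(P[...,2]>.1)&(P[...,2]<.125); Q=P[m]; print('lid',len(Q),np.round(np.median(Q,0),4),cv2.minEnclosingCircle(Q[:,:2].astype(np.float32)))
bars('s8',lambda f:pts(f)[1])
E
```

```text
t 20.7 pos [0.4487 0.1577 0.1915] R [[0.645, 0.764, -0.017], [0.764, -0.645, -0.019], [-0.025, -0.0, -1.0]] q [ 19.8   7.8 -23.9  59.6  -0.7 150. ] F [-0.7 -2.9  1.6] op 0.014772061857781786
th 1.575 rad mm 152.7
0.05 [ 4.  -7.  -0.1]
t 20.8 pos [0.4487 0.1578 0.1915] R [[0.645, 0.764, -0.017], [0.764, -0.645, -0.019], [-0.025, -0.0, -1.0]] q [ 19.8   7.8 -23.9  59.6  -0.7 150. ] F [-0.8 -3.5  1.7] op 0.014592253439971184
lid 277 [ 0.5676 -0.1999  0.1122] ((0.5631409883499146, -0.21116554737091064), 0.040168680250644684)
hinge 57 [ 0  0  0  0  0  7 13  6  6 17  8  0] front -63.2 rear -46.5
post 48 [ 0  0  0  0  0  5 13  3  6 14  7  0] front -63.7 rear -48.1
```

View pics/c8.png

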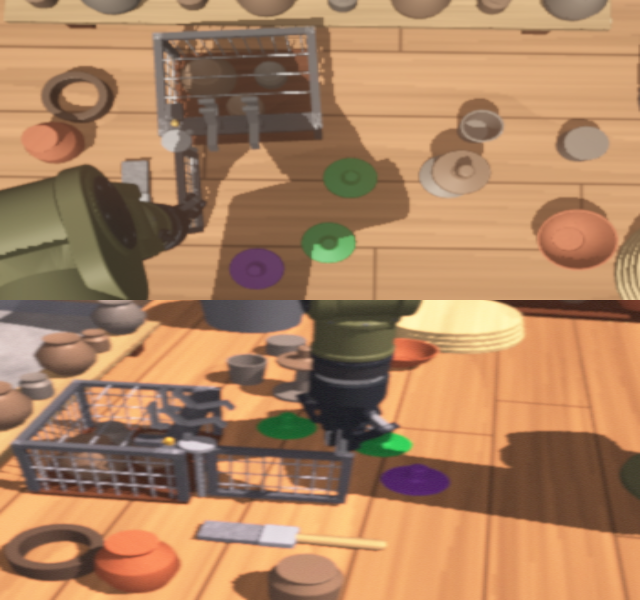

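The picture shows the gate square to the cage front and held at its post, with the lid upright on the pedestal at (462,172). The bystanders haven't moved. Handing in.

```bash
python3 - <<'E'
from h import *
im,P=pts('t8'); d=np.hypot(P[...,0]-.555,P[...,1]+.217); m=(d<.06)&(P[...,2]>.1)&(P[...,2]<.125); Q=P[m]; print('lid',len(Q),cv2.minEnclosingCircle(Q[:,:2].astype(np.float32)))
st(); bot.hand_in()
E
```

```text
lid 879 ((0.5550157427787781, -0.21916423738002777), 0.04178420826792717)
t 20.8 pos [0.4487 0.1578 0.1915] R [[0.645, 0.764, -0.017], [0.764, -0.645, -0.019], [-0.025, -0.0, -1.0]] q [ 19.8   7.8 -23.9  59.6  -0.7 150. ] F [-0.8 -3.5  1.7] op 0.014592253439971184
the job is handed in; nothing more can be done
```

The job is done and handed in at 20.8 s. The lid is upright on the pedestal, both catches are open, and the arm is holding the gate wide open by its post.

- **Lid:** I lifted it by the knob and set it down on the tall pedestal. The last top view puts its centre about 1–2 mm from the pedestal's centre.
- **Catches:** I opened the hinge catch first, then the post catch. Wrist depth showed their front bars moved back about 18 and 17 mm, roughly 0.4 rad each, which is past the 0.3 needed.
- **Gate:** It reads about 1.575 rad, so it is square to the cage front. The post is held at a 60 N grip, against about 3 N from the spring.
- **Other pottery and tools:** The last views show none of them disturbed. I judged this by eye and did not measure them.

Some checks disagreed or fell short:
- **Lid position:** The last side-view reading was about 8 mm off the top view, because the gripper partly hid the lid there.
- **Catch bars:** The last side view also put the front bars about 3 mm further forward, but it had few points and still shows both open.
- **Tool tilt:** The tool leaned by up to about 2.6° during the moves, with no effect that I saw.

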